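# Check a bolted base frame for square by its diagonals

### The job

Check the aluminium base frame for square: measure both of its inside diagonals with the extension rule, each time laying the rule flat on the bench inside the frame and running the slide out until both noses are home in opposite corners, and keep it there a moment to read it. Compare the two, and leave the rule lying there, set and let go, in the longer diagonal, so that the fitter sees which way the frame is out. Leave the vial rack, the profile offcut, the parts tray and the bottle where they are.

Things in the scene. Friction and masses are not known exactly. Their poses are not given: they have to be found in the camera images.
- rule: Inside extension rule lying flat on the bench beside the frame. Aluminium channel body 200 x 30 x 10 mm with graduations, tapering at its -x end to a nose; a brass slide (12.5 mm wide) comes out at its +x end and ends in the other nose. About 0.4 kg in all. Origin: centre of the channel's underside; x along the rule from fixed nose to slide nose, z up.
- rule_slide (a joint): how far the brass slide is run out, m, 0 (fully in) to 0.070; the rule measures 255 mm + this value between its nose tips. The slide runs stiffly (about 1 N) and stays where it is left. While the rule rests on the bench with its whole weight, moving the slide leaves the body where it lies; a body carried in the gripper follows the slide.
- fixed_nose (a point): tip of the body's nose (smooth vertical round edge of polished steel, 2.5 mm radius, 1 to 9 mm above the rule's underside); 128 mm from the rule's origin along -x, 5 mm up.
- slide_nose (a point): tip of the slide's nose, same shape; at 127 mm + rule_slide along the rule's +x, 5 mm up. x axis along the rule.
- grip (a point): Centre of the black grip block on top of the slide: 36 mm along the rule, 14 wide, 28 high; top 37.5 mm and channel top 10 mm above the bench. 15 mm behind the rule's origin when the slide is in (113 mm from the fixed nose tip); moves with the slide. x axis along the rule. The whole rule can be lifted by it; moved along the rule on the bench, it runs the slide.
- frame: Base frame of 20 x 20 mm aluminium profile, black cube connectors at the corners, bolted flat to the bench by a lug outside each side; 252 mm over each side, 20 high, about 212 inside, inside diagonals about 300. Out of square: one inside diagonal is about 9 to 20 mm longer; which one must be found. Does not give to hand force. Origin on the bench within 10 mm of its middle.
- corner_1 (a point): inner corner of the frame, between corners 4 and 2; diagonally across from corner 3; 5 mm above the bench, true to 1 mm. A nose fully home in a corner has its tip 2 mm or less from this point.
- corner_2 (a point): inner corner of the frame, between corners 1 and 3; diagonally across from corner 4; 5 mm above the bench, true to 1 mm. A nose fully home in a corner has its tip 2 mm or less from this point.
- corner_3 (a point): inner corner of the frame, between corners 2 and 4; diagonally across from corner 1; 5 mm above the bench, true to 1 mm. A nose fully home in a corner has its tip 2 mm or less from this point.
- corner_4 (a point): inner corner of the frame, between corners 3 and 1; diagonally across from corner 2; 5 mm above the bench, true to 1 mm. A nose fully home in a corner has its tip 2 mm or less from this point.
- vial_rack: bystander: white vial rack with small vials, 110 x 60 x 44 mm; origin centre of underside, not to be disturbed
- offcut: bystander: loose offcut of the frame's profile, 20 x 20 x 130 mm; origin centre of underside, not to be disturbed
- parts_tray: bystander: grey tray with spare connectors and screws, 140 x 100 x 32 mm; origin centre of underside, not to be disturbed
- bottle: bystander: white bottle with a blue cap, 64 mm across, 170 mm high; origin centre of underside, not to be disturbed

How it is judged:
On the way:
1. the rule is set in the shorter inside diagonal (under 296 mm over the noses): flat on the bench, both noses home in opposite corners (((distance between fixed_nose and corner_1 below 0.004 m and distance between slide_nose and corner_3 below 0.004 m) or (distance between fixed_nose and corner_3 below 0.004 m and distance between slide_nose and corner_1 below 0.004 m) or (distance between fixed_nose and corner_2 below 0.004 m and distance between slide_nose and corner_4 below 0.004 m) or (distance between fixed_nose and corner_4 below 0.004 m and distance between slide_nose and corner_2 below 0.004 m)) and angle between rule's own z axis and vertical below 0.04 rad and value of joint rule_slide below 0.041 m), for 0.2 s.
At the end, for the whole second after the job is handed in: The rule lies released, flat and at rest in the longer inside diagonal (over 298 mm over the noses), each nose tip within 4 mm of its inner corner, either way round; before that it was set likewise in the shorter one (under 296 mm) for 0.2 s. Longer first is fine, but then go back to it (((distance between fixed_nose and corner_1 below 0.004 m and distance between slide_nose and corner_3 below 0.004 m) or (distance between fixed_nose and corner_3 below 0.004 m and distance between slide_nose and corner_1 below 0.004 m) or (distance between fixed_nose and corner_2 below 0.004 m and distance between slide_nose and corner_4 below 0.004 m) or (distance between fixed_nose and corner_4 below 0.004 m and distance between slide_nose and corner_2 below 0.004 m)) and angle between rule's own z axis and vertical below 0.04 rad and value of joint rule_slide above 0.043 m and linear speed of rule below 0.01 m/s and angular speed of rule below 0.1 rad/s); the robot touches nothing.
It fails at once if the vial rack, offcut, parts tray or bottle is moved more than 30 mm (distance of any of vial_rack, offcut, parts_tray, bottle from where it was at the start of the episode above 0.03 m).
It fails at once if the frame is bent (a corner moved more than 5 mm) (distance of any of corner_3, corner_4 from where it was at the start of the episode above 0.005 m).
It also fails if it takes over 64 s, if anything falls off the work surface, if the arm or the gripper's body presses on something with over 40 N, if the wrist force passes 120 N, or if a joint passes its speed limit or range.

### The arm

A 6-joint arm with a two-finger parallel gripper is mounted at the origin on the work surface. World frame = base frame: x ahead of the robot, y to its left, z up, the work surface at z = 0. Lengths are in m, angles in rad, forces in N, time in s.
With the tool pointing down it reaches from about 0.35 to 0.775 m from the base axis. Payload 5.5 kg.
Tool frame: the origin (TCP) lies at the very end of the fingers, on their centre line; the grasp point (between the pads) lies 19 mm behind it; z points along the fingers, y is the line along which they close (so a half turn about z gives the same grasp; the last joint's range is limited). The gripper opens to 85 mm and grips with 20 to 120 N. Pads are 22 mm wide; open, the fingers measure 114 mm over their backs; the gripper's body (76 mm by 85 mm) begins 54 mm behind the grasp point. The pads swing forward as they close: fully open they stand 13 mm farther back than shut.
Start: joints at [-1.349, 0.313, 0.046, 1.304, 0, 1.431], TCP at [0.204, -0.538, 0.231] pointing down, gripper open.
Joint ranges: [-2.76, 2.76], [-0.86, 1.69], [-1.03, 1.26], [-2.2, 2.34], [-1.47, 1.5], [-3.14, 3.14]. Speed limits (rad/s): [2.57, 2.57, 3.14, 3.14, 3.14, 3.14].

### API

Orientations are given as a unit quaternion [w, x, y, z].
In Python, from workcell import get_state, read_camera, hand_in gives the robot as it stands.
- The arm moves only by the tool send_rows, never from a script. Its argument "increments" is a list of rows, each an object of numbers: "dx", "dy", "dz": the shift along the world's x, y, z in units of 25 mm (1.0 is 25 mm); "roll": the turn about the world's z in units of 8 degrees (1.0 is 8 degrees); "claw": the opening, from -1 (shut) to 1 (fully open). In form: [{"dx": .., "dy": .., "dz": .., "roll": .., "claw": ..}, ...]. A call has exactly 5 rows; each row is the pose to reach, as a shift and turn from the pose commanded when the call began; what a row does not reach only later rows make up. A row lasts 1/8 s, in which the tool goes at most 62.5 mm and 10.7 degrees, less where a joint would pass 70% of its speed; a pose out of reach is approached as far as the arm can. A call with a gripper value outside its range is refused whole. The fingers move at their own pace and stop on an object; "grip_force" is the grip in N (left out, the last holds). Time passes only in rows, so rows that repeat a pose let the fingers close, or fill a call up. It gives the time, the measured TCP pose, the force, the opening and the grip force at its end, in the units of the state.
- get_state(): the state, without advancing time (a new reading comes with each control period).
- read_camera(name): name is "side" or "top" or "wrist"; returns a dict with "image" (384x512x3 uint8, blue, green, red), "fx", "fy", "cx", "cy" (pixels), "dist_coeffs" ([k1, k2, p1, p2, k3] as OpenCV has them; the pictures are not rectified), "world_to_cam" (4x4, takes a point from world to camera coordinates). Camera axes: x right, y up, looking along -z (the intrinsics and any distortion apply to the point x, -y, -z); pixel columns grow to the right and rows downward; lengths in m; the calibration is good to about 2 mm. A picture is of the moment at which its call begins. There is no depth.
- hand_in(): hands the job in; it is judged then, once.
The state is a dict: "clock": time; "joint_pos": joint angles; "qvel": joint speeds; "tau": joint torques, N m; "tcp_pos": TCP position; "orientation": TCP orientation; "wrist_force": force on the tool from outside, world axes, zero at the start; "ft_torque": the same for the moment, N m; "finger_gap": finger opening in m; "grip_force": force on a finger pad.
Only numpy, scipy, OpenCV 4.12 (cv2) and the standard library are available. Lean on these libraries where they do the work, as an engineer would, in place of code of your own. Each camera call takes 0.05 s, during which the arm holds its last target. There are 200 camera calls.

## Working session

There is one attempt and no reset: what is moved stays moved. The work goes in short steps, Python scripts to look and compute and a tool call to move; the robot and the scene stay as the last step left them, time stands still between calls to the robot, and variables do not carry over. Pictures are saved under pics/ and viewed, at most 10 in all, crops included, and the job is handed in when it is done.

Besides the shell and the picture viewer there is one more tool, called by a JSON object that holds its "op" and its "data". send_rows: Moves the arm, as the interface text tells. Its arguments: {"type":"object","properties":{"increments":{"type":"array","items":{"type":"object","properties":{"dx":{"type":"number"},"dy":{"type":"number"},"dz":{"type":"number"},"roll":{"type":"number"},"claw":{"type":"number"}}}},"grip_force":{"type":"number"}},"required":["increments"]}

```bash
mkdir -p pics
cat > h.py <<'E'
import numpy as np, cv2
from workcell import get_state, read_camera, hand_in
def K(c): return np.array([[c["fx"],0,c["cx"]],[0,c["fy"],c["cy"]],[0,0,1.]])
def ray2z(c,px,z):
    n=cv2.undistortPoints(np.array(px,float).reshape(-1,1,2),K(c),np.array(c["dist_coeffs"],float)).reshape(-1,2)
    M=np.array(c["world_to_cam"]);R,t=M[:3,:3],M[:3,3]
    o=-R.T@t; d=np.c_[n[:,0],-n[:,1],-np.ones(len(n))]@R
    return o+d*((z-o[2])/d[:,2])[:,None]
def proj(c,P):
    M=np.array(c["world_to_cam"]);q=np.atleast_2d(P)@M[:3,:3].T+M[:3,3]
    q=q*[1,-1,-1]
    return cv2.projectPoints(q,np.zeros(3),np.zeros(3),K(c),np.array(c["dist_coeffs"],float))[0].reshape(-1,2)
E
python3 - <<'E'
from h import *
for n in("top","side"):
    c=read_camera(n); cv2.imwrite(f"pics/{n}0.png",c["image"])
    M=np.array(c["world_to_cam"]);print(n,c["fx"],-M[:3,:3].T@M[:3,3])
print(get_state())
E
```

```text
top 412.10542430893145 [0.42584056 0.01756877 1.25887995]
side 376.0298516120333 [0.35742712 0.93388983 0.94422934]
{'clock': 0.1, 'joint_pos': array([-1.34862265e+00,  3.13926181e-01,  4.50623118e-02,  1.30357086e+00,
        2.16928955e-05,  1.43119223e+00]), 'qvel': array([ 1.54861638e-03, -4.46917144e-04,  1.98737162e-03, -3.64424337e-04,
        5.02270188e-04,  4.52993643e-05]), 'tau': array([ 2.62068235e-03, -4.81725526e+01,  2.99243832e+01,  1.27917944e-02,
       -1.14166412e-04, -6.79870453e-07]), 'tcp_pos': array([ 0.20340746, -0.53733218,  0.23048514]), 'orientation': array([-8.18952112e-04,  9.83683839e-01,  1.79903958e-01, -2.29737928e-05]), 'wrist_force': array([-0.09897096,  0.40280581,  0.09913522]), 'ft_torque': array([-0.00879993,  0.00729503,  0.01660193]), 'grip_force': 0.0, 'finger_gap': 0.08505875979135552}
```

View pics/top0.png

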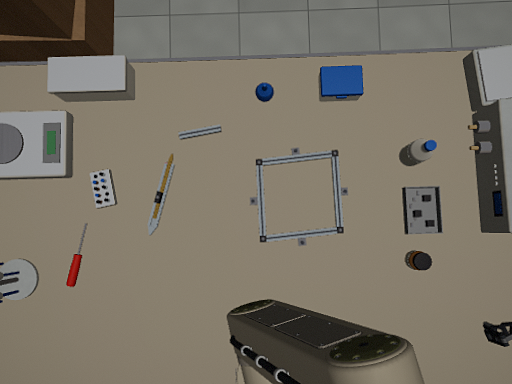

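View pics/side0.png

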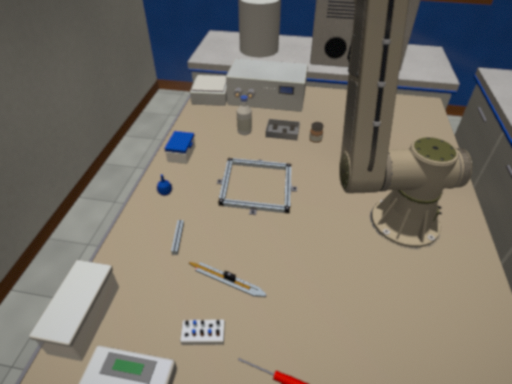

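The top view shows the frame with corners near (259,162), (335,153), (340,230) and (263,239). The rule runs from about (152,232) to (171,155), with its black grip near (158,197). I'll zoom in and measure the dark connectors, grip and noses.

Run:
```python
from h import *
c=read_camera("top"); im=c["image"]
a=cv2.resize(im[145:245,130:200],None,fx=5,fy=5,interpolation=cv2.INTER_CUBIC)
b=cv2.resize(im[145:245,250:350],None,fx=4.5,fy=5,interpolation=cv2.INTER_CUBIC)
cv2.imwrite("pics/z1.png",np.hstack([a,b])[:, :800])
g=im.max(2); m=(g<75).astype(np.uint8)
n,_,st,ce=cv2.connectedComponentsWithStats(m)
for i in range(1,n):
    if 6<st[i,4]<150 and 130<ce[i,0]<360 and 140<ce[i,1]<250:
        print(st[i,4],ce[i].round(1),ray2z(c,ce[i],.02)[0].round(4))
# rule axis : brass mask
h=cv2.cvtColor(im,cv2.COLOR_BGR2HSV)
m=(h[...,1]>140)&(h[...,0]>8)&(h[...,0]<30)&(h[...,2]>100); m[:, :140]=0;m[:,190:]=0;m[:140]=0;m[245:]=0
ys,xs=np.nonzero(m);print(len(xs),xs.min(),xs.max(),ys.min(),ys.max())
print(cv2.fitLine(np.c_[xs,ys].astype(np.float32),cv2.DIST_L2,0,.01,.01).ravel())
print(ray2z(c,[[170.5,154.5],[151.5,233]],.005))
```

```text
8 [295.1 150.1] [ 0.6635 -0.084   0.02  ]
43 [334.3 154.9] [ 0.645 -0.202  0.02 ]
8 [315.5 155. ] [ 0.6466 -0.1452  0.02  ]
7 [324. 154.] [ 0.6488 -0.171   0.02  ]
8 [298.5 157. ] [ 0.6421 -0.0935  0.02  ]
7 [307. 156.] [ 0.6443 -0.1193  0.02  ]
36 [259.8 161.6] [0.6317 0.0244 0.02  ]
8 [281.5 159. ] [ 0.6375 -0.0418  0.02  ]
7 [290. 158.] [ 0.6398 -0.0676  0.02  ]
7 [273. 160.] [ 0.6352 -0.0159  0.02  ]
10 [259.  171.5] [0.6013 0.0276 0.02  ]
13 [336. 174.] [ 0.5866 -0.2044  0.02  ]
14 [260.  188.5] [0.5494 0.0261 0.02  ]
13 [337. 188.] [ 0.5441 -0.2055  0.02  ]
66 [158.4 197.1] [0.5323 0.3338 0.02  ]
9 [344.7 190.9] [ 0.5347 -0.228   0.02  ]
13 [338. 202.] [ 0.5019 -0.2065  0.02  ]
7 [252.  200.7] [0.5132 0.0512 0.02  ]
13 [261. 208.] [0.4904 0.0247 0.02  ]
13 [339. 216.] [ 0.4599 -0.2076  0.02  ]
13 [262. 227.] [0.4335 0.0234 0.02  ]
33 [338.8 229.5] [ 0.4199 -0.205   0.02  ]
7 [328. 231.] [ 0.4162 -0.1729  0.02  ]
7 [310. 233.] [ 0.4117 -0.1192  0.02  ]
7 [319. 232.] [ 0.414 -0.146  0.02 ]
36 [263.  238.4] [0.3995 0.0213 0.02  ]
7 [275. 237.] [ 0.4027 -0.0145  0.02  ]
8 [301.9 242.1] [ 0.3854 -0.094   0.02  ]
153 153 172 155 217
[  0.26899305  -0.9631421  163.3464     183.69281   ]
[[0.66447952 0.29938795 0.005     ]
 [0.42502407 0.35896378 0.005     ]]
```

View pics/z1.png

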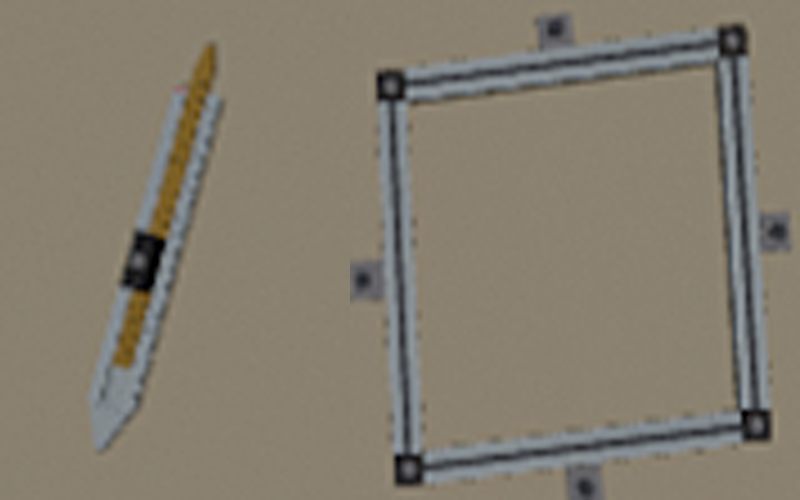

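The zoom shows the TR–BL diagonal is the longer one (about 112 px against 106 px for TL–BR). The slide is fully in and its nose points up the picture. I'll move over the frame for a closer wrist view.

{"op": "send_rows", "data": {"increments": [{"dx": 1.2,"dy": 1.8,"dz": 0.4,"roll": 1.2},{"dx": 2.4,"dy": 3.6,"dz": 0.8,"roll": 2.4},{"dx": 3.6,"dy": 5.4,"dz": 1.2,"roll": 3.6},{"dx": 4.8,"dy": 7.2,"dz": 1.6,"roll": 4.8},{"dx": 6,"dy": 9,"dz": 2,"roll": 6}]}}

```text
schema error: expected keys dx, dy, dz, roll, claw
```

{"op": "send_rows", "data": {"increments": [{"dx": 1.3,"dy": 1.8,"dz": 0.4,"roll": 1.2},{"dx": 2.6,"dy": 3.6,"dz": 0.8,"roll": 2.4},{"dx": 3.9,"dy": 5.4,"dz": 1.2,"roll": 3.6},{"dx": 5.2,"dy": 7.2,"dz": 1.6,"roll": 4.8},{"dx": 6.5,"dy": 9,"dz": 2,"roll": 6}]}}

```text
schema error: expected keys dx, dy, dz, roll, claw
```

Run:
```python
from h import *
s=get_state();print(s["clock"],s["tcp_pos"],s["joint_pos"],s["orientation"])
c=read_camera("wrist"); cv2.imwrite("pics/w1.png",c["image"])
M=np.array(c["world_to_cam"]);print(c["fx"],-M[:3,:3].T@M[:3,3]);print(M.round(3))
```

```text
0.15 [ 0.20344597 -0.53742146  0.23061417] [-1.34857941e+00  3.13854554e-01  4.52781615e-02  1.30358937e+00
 -6.97892053e-07  1.43117738e+00] [-6.84118885e-04  9.83678711e-01  1.79932555e-01 -2.86187328e-05]
335.0457825218191 [ 0.28419657 -0.5073846   0.37431516]
[[ 0.354 -0.935 -0.002 -0.575]
 [ 0.883  0.335 -0.328  0.042]
 [ 0.308  0.115  0.945 -0.383]
 [ 0.     0.     0.     1.   ]]
```

View pics/w1.png

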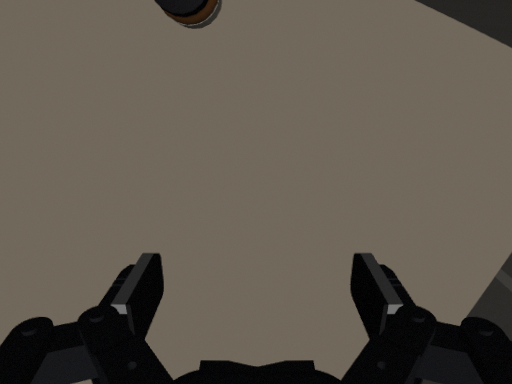

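The move was refused because "claw" is required in every row, so nothing moved. The wrist picture shows only bench and the open fingers.

{"op": "send_rows", "data": {"increments": [{"dx": 1.3,"dy": 1.6,"dz": 0.3,"roll": 1.2,"claw": 1},{"dx": 2.6,"dy": 3.2,"dz": 0.6,"roll": 2.4,"claw": 1},{"dx": 4.0,"dy": 4.8,"dz": 1.0,"roll": 3.6,"claw": 1},{"dx": 5.4,"dy": 6.4,"dz": 1.4,"roll": 4.8,"claw": 1},{"dx": 6.8,"dy": 8,"dz": 1.6,"roll": 6,"claw": 1}]}}

```text
clock: 0.82
tcp_pos: [0.3745, -0.3366, 0.2719]
orientation: [0.0, 0.824, 0.567, 0.0]
wrist_force: [1.4, 0.5, 0.1]
finger_gap: 0.085
grip_force: 0.0
```

{"op": "send_rows", "data": {"increments": [{"dx": 1.5,"dy": 1.7,"dz": 0.3,"roll": 1.2,"claw": 1},{"dx": 3.0,"dy": 3.5,"dz": 0.6,"roll": 2.4,"claw": 1},{"dx": 4.5,"dy": 5.2,"dz": 0.9,"roll": 3.6,"claw": 1},{"dx": 6.8,"dy": 8,"dz": 1.2,"roll": 4.8,"claw": 1},{"dx": 6.8,"dy": 8,"dz": 1.2,"roll": 5.4,"claw": 1}]}}

```text
clock: 1.45
tcp_pos: [0.545, -0.1351, 0.3013]
orientation: [0.0, 0.557, 0.831, 0.0]
wrist_force: [0.2, -0.7, 0.8]
finger_gap: 0.0854
grip_force: 0.0
```

Run:
```python
from h import *
s=get_state();print(s["clock"],s["tcp_pos"],s["joint_pos"],s["orientation"])
c=read_camera("wrist"); cv2.imwrite("pics/w2.png",c["image"])
```

```text
1.45 [ 0.54504402 -0.13512153  0.30132729] [-3.86200958e-01  2.78576442e-01  1.68592857e-01  1.46061571e+00
  4.44330094e-04  7.95248612e-01] [5.13396464e-05 5.56963096e-01 8.30537206e-01 2.37543093e-04]
```

View pics/w2.png

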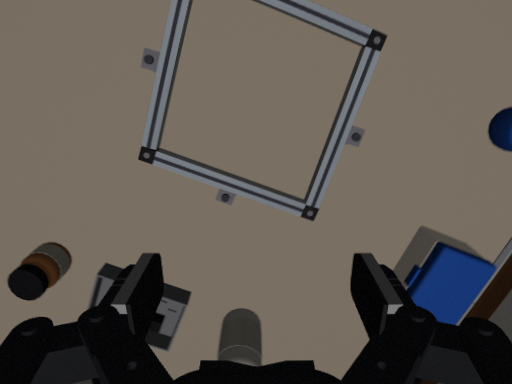

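The wrist view shows three frame corners, at about (377,40), (148,155) and (310,212). The fourth is just off the top edge, so I'll shift about 60 mm in +y.

{"op": "send_rows", "data": {"increments": [{"dx": -0.5,"dy": 1.2,"dz": 0.3,"roll": 0,"claw": 1},{"dx": -1.0,"dy": 2.4,"dz": 0.6,"roll": 0,"claw": 1},{"dx": -1.0,"dy": 2.4,"dz": 0.6,"roll": 0,"claw": 1},{"dx": -1.0,"dy": 2.4,"dz": 0.6,"roll": 0,"claw": 1},{"dx": -1.0,"dy": 2.4,"dz": 0.6,"roll": 0,"claw": 1}]}}

```text
clock: 2.12
tcp_pos: [0.5186, -0.0787, 0.3159]
orientation: [-0.0, 0.56, 0.828, -0.0]
wrist_force: [0.7, -0.9, 0.6]
finger_gap: 0.0852
grip_force: 0.0
```

Run:
```python
from h import *
c=read_camera("wrist"); im=c["image"]; cv2.imwrite("pics/w3.png",im)
# rough connector centres from the top view -> precise dark blob in wrist view
rough=np.array([[.631,.027,.02],[.65,-.203,.02],[.42,-.205,.02],[.40,.021,.02]])
p=proj(c,rough);print(p.round(0))
# bench vs. not bench: use saturation (bench tan, profile grey) ; find inner hole contour
h=cv2.cvtColor(im,cv2.COLOR_BGR2HSV)
for q in p: x,y=q.astype(int); print(h[max(y-2,0):y+3,x].tolist())
x,y=p.mean(0).astype(int); print("bench",h[y,x], "profile",h[tuple(((p[0]+p[1])/2).astype(int)[::-1])])
```

```text
[[368.  94.]
 [307. 247.]
 [157. 195.]
 [195.  26.]]
[[132, 17, 76], [126, 15, 86], [126, 16, 78], [110, 16, 48], [165, 19, 27]]
[[150, 19, 27], [130, 19, 41], [130, 12, 64], [128, 15, 67], [120, 16, 49]]
[[150, 32, 24], [150, 33, 23], [150, 10, 50], [126, 14, 88], [132, 15, 87]]
[[125, 18, 87], [125, 17, 88], [120, 15, 86], [128, 14, 72], [160, 31, 25]]
bench [ 18  47 119] profile [105  26 117]
```

View pics/w3.png

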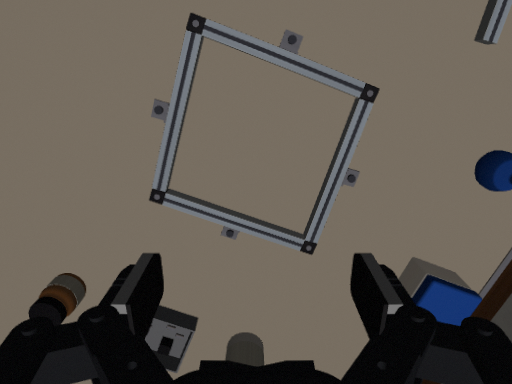

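The wrist view now shows all four connectors, at about (196,23), (370,93), (308,247) and (157,197). These match the projected top-view estimate within a few pixels. Next I'll fit the inner edges.

```bash
cat > frame.py <<'E'
from h import *
def corners(c,quad):
    """sides of the bench patch inside the frame, lines fitted on the bench plane"""
    h=cv2.cvtColor(c["image"],cv2.COLOR_BGR2HSV).astype(int)
    m=((h[...,0]>10)&(h[...,0]<26)&(h[...,1]>36)&(h[...,2]>60)).astype(np.uint8)
    m=cv2.morphologyEx(m,cv2.MORPH_CLOSE,np.ones((3,3)))
    q=np.mean(quad,0); _,lab=cv2.connectedComponents(m,connectivity=4)
    u,v=proj(c,[*q,0])[0].astype(int); blob=(lab==lab[v,u]).astype(np.uint8)
    ct=max(cv2.findContours(blob,cv2.RETR_EXTERNAL,cv2.CHAIN_APPROX_NONE)[0],key=cv2.contourArea).reshape(-1,2)
    d=ct-np.array([u,v]); ct=ct+.5*d/np.linalg.norm(d,axis=1)[:,None]
    W=ray2z(c,ct,0)[:,:2]; L=[]
    for i in range(4):
        a,b=quad[i],quad[(i+1)%4]; t=(b-a)/np.linalg.norm(b-a); n=np.array([-t[1],t[0]])
        s=(W-a)@t/np.linalg.norm(b-a); dd=(W-a)@n
        k=(s>.2)&(s<.8)&(abs(dd)<.025)
        l=cv2.fitLine(W[k].astype(np.float32),cv2.DIST_HUBER,0,1e-4,1e-4).ravel()
        r=abs((W[k]-l[2:])@[-l[1],l[0]]).mean(); print("side",i,k.sum(),"resid",r.round(5)); L.append(l)
    out=[]
    for i in range(4):
        l,g=L[i-1],L[i]; x=np.linalg.solve(np.c_[l[:2],-g[:2]],g[2:]-l[2:]); out.append(l[2:]+x[0]*l[:2])
    return np.array(out)
E
python3 - <<'E'
from frame import *
c=read_camera("wrist")
# connector bolt centres at z=.02: TL,TR,BR,BL
B=ray2z(c,[[370,93.5],[308.5,247],[157.5,196.5],[196,23]],.02)[:,:2]
def rep(n,q): print(n,q.round(4).tolist(),"sides",[round(np.linalg.norm(q[i]-q[i-1])*1e3,1) for i in range(4)],"diag",[round(np.linalg.norm(q[i]-q[i+2])*1e3,1) for i in (0,1)])
rep("bolts",B); 
cen=B.mean(0); quad=cen+(B-cen)*(300/328)
rep("wrist",corners(c,quad))
t=read_camera("top"); rep("top",corners(t,quad))
E
```

```text
bolts [[0.6329, 0.029], [0.6523, -0.2015], [0.4211, -0.2077], [0.4002, 0.0242]] sides [np.float64(232.8), np.float64(231.3), np.float64(231.3), np.float64(232.9)] diag [np.float64(317.6), np.float64(338.4)]
side 0 81 resid 0.00034
side 1 79 resid 0.00038
side 2 91 resid 0.00034
side 3 91 resid 0.00031
wrist [[0.6234999895095825, 0.019200000911951065], [0.6417999863624573, -0.19329999387264252], [0.42829999327659607, -0.19859999418258667], [0.41019999980926514, 0.013899999670684338]] sides [np.float32(213.4), np.float32(213.2), np.float32(213.5), np.float32(213.3)] diag [np.float32(292.5), np.float32(310.8)]Traceback (most recent call last):
  File "<stdin>", line 9, in <module>
  File "frame.py", line 16, in corners
    l=cv2.fitLine(W[k].astype(np.float32),cv2.DIST_HUBER,0,1e-4,1e-4).ravel()
      ~~~~~~~~~~~^^^^^^^^^^^^^^^^^^^^^^^^^^^^^^^^^^^^^^^^^^^^^^^^^^^^
cv2.error: OpenCV(4.12.0) /io/opencv/modules/imgproc/src/linefit.cpp:50: error: (-215:Assertion failed) count > 0 in function 'fitLine2D_wods'
```

Inner corners in x, y (m): TL (.6235, .0192), TR (.6418, -.1933), BR (.4283, -.1986), BL (.4102, .0139). The sides come to 213 mm. The diagonals are 292 mm (TL–BR) and 311 mm (TR–BL), so TL–BR is the shorter. Now I'll go to the rule.

{"op": "send_rows", "data": {"increments": [{"dx": 0.1,"dy": 1.9,"dz": 0,"roll": 1.1,"claw": 1},{"dx": 0.2,"dy": 3.8,"dz": 0,"roll": 2.2,"claw": 1},{"dx": 0.3,"dy": 5.7,"dz": 0,"roll": 3.3,"claw": 1},{"dx": 0.4,"dy": 7.6,"dz": 0,"roll": 4.4,"claw": 1},{"dx": 0.5,"dy": 9.5,"dz": 0,"roll": 5.5,"claw": 1}]}}

```text
clock: 2.9
tcp_pos: [0.5313, 0.1608, 0.3161]
orientation: [0.0, 0.206, 0.978, -0.0]
wrist_force: [0.7, -0.0, -0.9]
finger_gap: 0.0854
grip_force: 0.0
```

{"op": "send_rows", "data": {"increments": [{"dx": 0,"dy": 1.8,"dz": -0.6,"roll": 0.4,"claw": 1},{"dx": 0,"dy": 3.6,"dz": -1.2,"roll": 0.8,"claw": 1},{"dx": 0,"dy": 5.4,"dz": -1.9,"roll": 1.2,"claw": 1},{"dx": 0,"dy": 6.9,"dz": -2.6,"roll": 1.2,"claw": 1},{"dx": 0,"dy": 6.9,"dz": -2.6,"roll": 1.2,"claw": 1}]}}

```text
clock: 3.52
tcp_pos: [0.53, 0.3339, 0.2486]
orientation: [-0.002, 0.124, 0.992, -0.001]
wrist_force: [0.5, -1.0, -0.2]
finger_gap: 0.0853
grip_force: 0.0
```

Run:
```python
from h import *
c=read_camera("wrist"); im=c["image"]; cv2.imwrite("pics/w4.png",im)
s=get_state();print(s["tcp_pos"],s["joint_pos"][5],s["orientation"])
print(proj(c,[[.5323,.3338,.0375],[.6645,.2994,.005],[.425,.359,.005]]))
h=cv2.cvtColor(im,cv2.COLOR_BGR2HSV).astype(int)
m=(h[...,1]>130)&(h[...,0]>8)&(h[...,0]<30)&(h[...,2]>60); m[300:]=0
ys,xs=np.nonzero(m);print(len(xs),xs.min(),xs.max(),ys.min(),ys.max())
```

```text
[0.53053311 0.3326502  0.24987351] 0.682978605439992 [-1.01630717e-03  1.25131011e-01  9.92139400e-01 -7.79557891e-04]
[[256.93257152 154.16461418]
 [256.41205486 250.05978001]
 [255.04908806  47.61907562]]
1131 251 264 92 253
```

View pics/w4.png

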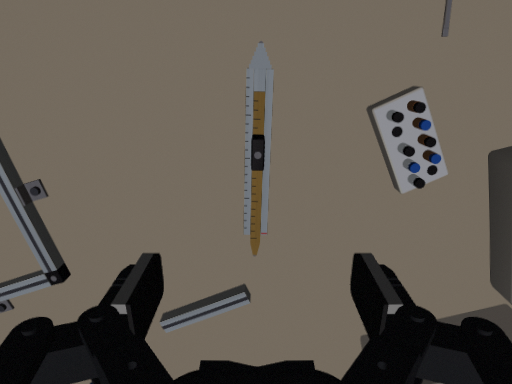

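The wrist view shows the whole rule: fixed nose at (261.5,41.5), slide nose at (255,256), grip at (258,152). No bystander is near the fingers. Now I'll turn these into positions.

Run:
```python
from h import *
c=read_camera("wrist"); im=c["image"]; s=get_state()
h=cv2.cvtColor(im,cv2.COLOR_BGR2HSV).astype(int)
m=(h[...,1]>130)&(h[...,0]>8)&(h[...,0]<30)&(h[...,2]>60); m[300:]=0
ys,xs=np.nonzero(m)
W=ray2z(c,np.c_[xs,ys],.009)[:,:2]
l=cv2.fitLine(W.astype(np.float32),cv2.DIST_HUBER,0,1e-4,1e-4).ravel(); print("brass axis deg",np.degrees(np.arctan(l[1]/l[0])))
T=ray2z(c,[[261.5,41.5],[255,256.5]],.005)[:,:2]; d=T[1]-T[0]; print("tips",T.round(4),np.linalg.norm(d),np.degrees(np.arctan2(d[1],d[0])))
d/=np.linalg.norm(d); print("grip from tips",T[0]+.113*d)
g=(im[100:200,240:275].max(2)<45); n,_,st,ce=cv2.connectedComponentsWithStats(g.astype(np.uint8)); 
for i in range(1,n):
    if st[i,4]>60: print(st[i],ray2z(c,ce[i]+[240,100],.03))
q=s["orientation"];print("yaw",np.degrees(2*np.arctan2(q[2],q[1])),s["tcp_pos"])
```

```text
brass axis deg -15.89904
tips [[0.4215 0.3662]
 [0.675  0.2935]] 0.263713662929173 -15.99456775666891
grip from tips [0.5301568  0.33506378]
[ 12  33  14  36 400] [[0.53144486 0.33469431 0.03      ]]
yaw 165.54971541732405 [0.53099353 0.33193434 0.25082965]
```

{"op": "send_rows", "data": {"increments": [{"dx": 0,"dy": 0.1,"dz": -2.2,"roll": -0.19,"claw": 0.3},{"dx": 0,"dy": 0.1,"dz": -4.4,"roll": -0.19,"claw": 0},{"dx": 0,"dy": 0.1,"dz": -6.6,"roll": -0.19,"claw": 0},{"dx": 0,"dy": 0.1,"dz": -8.4,"roll": -0.19,"claw": 0},{"dx": 0,"dy": 0.1,"dz": -9.4,"roll": -0.19,"claw": 0}]}}

```text
clock: 4.25
tcp_pos: [0.5306, 0.3325, 0.0146]
orientation: [-0.001, 0.14, 0.99, -0.001]
wrist_force: [0.2, 0.4, 0.6]
finger_gap: 0.0428
grip_force: 0.0
```

{"op": "send_rows", "data": {"grip_force": 60, "increments": [{"dx": 0,"dy": 0,"dz": 0,"roll": 0,"claw": -0.5},{"dx": 0,"dy": 0,"dz": 0,"roll": 0,"claw": -1},{"dx": 0,"dy": 0,"dz": 0,"roll": 0,"claw": -1},{"dx": 0,"dy": 0,"dz": 0,"roll": 0,"claw": -1},{"dx": 0,"dy": 0,"dz": 0,"roll": 0,"claw": -1}]}}

```text
clock: 4.88
tcp_pos: [0.5319, 0.3347, 0.0176]
orientation: [0.001, 0.139, 0.99, 0.0]
wrist_force: [-0.6, -2.3, 3.3]
finger_gap: 0.0125
grip_force: 62.3
```

{"op": "send_rows", "data": {"increments": [{"dx": 0,"dy": 0,"dz": 0.6,"roll": 0,"claw": -1},{"dx": 0,"dy": 0,"dz": 1.4,"roll": 0,"claw": -1},{"dx": 0,"dy": -0.8,"dz": 2.4,"roll": 0.4,"claw": -1},{"dx": 0,"dy": -2,"dz": 3,"roll": 1.1,"claw": -1},{"dx": 0,"dy": -3.4,"dz": 3,"roll": 1.9,"claw": -1}]}}

```text
clock: 5.5
tcp_pos: [0.5319, 0.2499, 0.0935]
orientation: [0.002, 0.004, 1.0, 0.001]
wrist_force: [0.4, -0.9, -4.5]
finger_gap: 0.013
grip_force: 61.3
```

{"op": "send_rows", "data": {"increments": [{"dx": 0,"dy": -1.7,"dz": 0,"roll": 0.8,"claw": -1},{"dx": 0,"dy": -3.4,"dz": 0,"roll": 1.6,"claw": -1},{"dx": -0.2,"dy": -5.1,"dz": 0,"roll": 2.4,"claw": -1},{"dx": -0.4,"dy": -6.8,"dz": 0,"roll": 3.2,"claw": -1},{"dx": -0.6,"dy": -8.5,"dz": 0,"roll": 4.0,"claw": -1}]}}

```text
clock: 6.12
tcp_pos: [0.5157, 0.0362, 0.0919]
orientation: [0.0, -0.271, 0.963, 0.0]
wrist_force: [1.1, 0.5, -5.0]
finger_gap: 0.0127
grip_force: 61.2
```

{"op": "send_rows", "data": {"increments": [{"dx": -0.1,"dy": -1.6,"dz": 0,"roll": 0.8,"claw": -1},{"dx": -0.2,"dy": -3.2,"dz": 0,"roll": 1.5,"claw": -1},{"dx": -0.3,"dy": -4.6,"dz": 0,"roll": 1.9,"claw": -1},{"dx": -0.4,"dy": -5.7,"dz": 0,"roll": 2.1,"claw": -1},{"dx": -0.4,"dy": -6.0,"dz": 0,"roll": 2.1,"claw": -1}]}}

```text
clock: 6.75
tcp_pos: [0.506, -0.1141, 0.0919]
orientation: [0.0, -0.406, 0.914, -0.0]
wrist_force: [-0.6, -0.4, -4.5]
finger_gap: 0.0126
grip_force: 61.3
```

Run:
```python
from h import *
c=read_camera("wrist"); im=c["image"]; s=get_state()
t=read_camera("top")["image"]
cv2.imwrite("pics/w5.png",np.vstack([cv2.resize(im,(736,552))[:,:736]])) 
q=s["orientation"];print("yaw",np.degrees(2*np.arctan2(q[2],q[1])),s["tcp_pos"],s["wrist_force"],s["finger_gap"])
```

```text
yaw 227.88397635731076 [ 0.50612    -0.1141224   0.09176983] [ 0.73121532 -1.03385406 -4.06035408] 0.012533067016520232
```

View pics/w5.png

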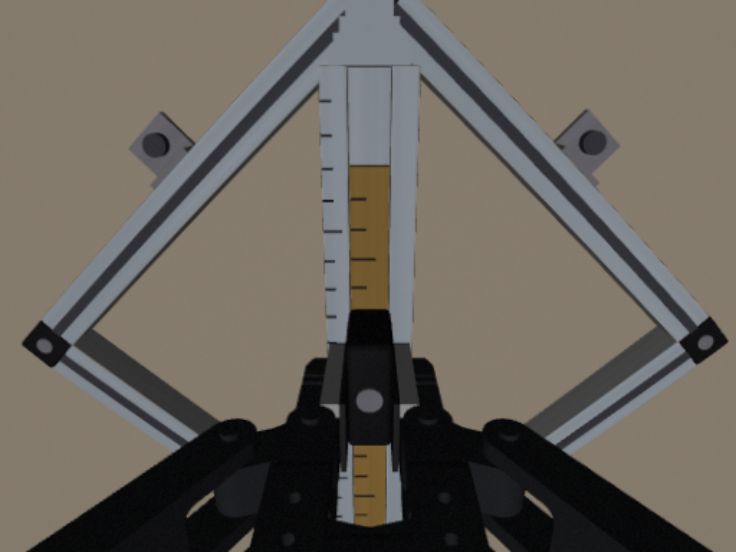

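The rule is held level and lined up with the tool x axis: the brass runs down column 370 and the grip screw is at (370,400). I'll check the grip offset and the fixed-nose position before lowering.

Run:
```python
from h import *
c=read_camera("wrist"); s=get_state(); q=s["orientation"]; y=2*np.arctan2(q[2],q[1]); tx=np.array([np.cos(y),np.sin(y)])
g=ray2z(c,np.array([[370,400]])/1.4375,.1127)[0][:2]
d=-tx # rule +x
print("tcp",s["tcp_pos"],"grip-TCP along rule",(g-s["tcp_pos"][:2])@d,"across",(g-s["tcp_pos"][:2])@[-d[1],d[0]],"rule deg",np.degrees(np.arctan2(d[1],d[0])))
BR=np.array([.4283,-.1986]);TL=np.array([.6235,.0192]);u=(TL-BR)/np.linalg.norm(TL-BR)
for gp in(g,s["tcp_pos"][:2]): print("grip rel BR along diag",(gp-BR)@u,"across",(gp-BR)@[-u[1],u[0]])
t=read_camera("top"); cv2.imwrite("pics/t5.png",cv2.resize(t["image"][130:260,230:370],None,fx=4,fy=4,interpolation=cv2.INTER_CUBIC))
# predicted slide nose / fixed nose pixels in top view
print((proj(t,[[*(g-.113*d),.08],[*(g+.142*d),.08]])-[230,130])*4)
import cv2 as v
w=v.imread("pics/w4.png");
```

```text
tcp [ 0.50598825 -0.11232957  0.09150152] grip-TCP along rule 0.00022439814716302412 across -0.0010770556258373047 rule deg 47.98271281906196
grip rel BR along diag 0.1163162681314086 across -0.0013529250403339311
grip rel BR along diag 0.1160946806406084 across -0.0002752876553482148
[[438.05810036 382.04364654]
 [163.47235757 151.95386571]]
```

View pics/t5.png

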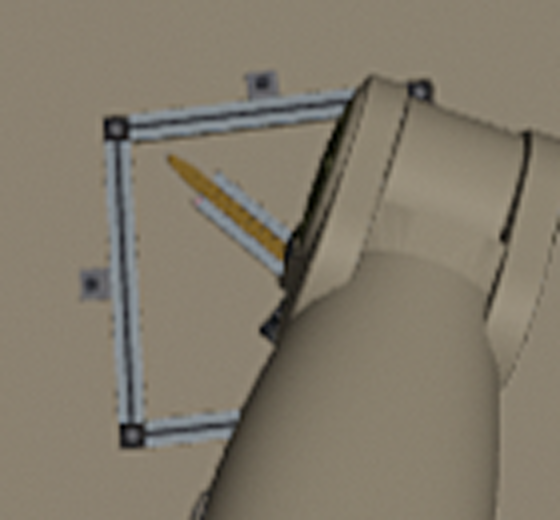

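The top view shows the slide nose at (169,156) against a predicted (163,152), so the slide is fully in and the lie is right. Views used: 8, counting this one. Lowering now with about 5 mm of clearance to the BR corner.

{"op": "send_rows", "data": {"increments": [{"dx": 0.05,"dy": 0.06,"dz": -0.9,"roll": 0,"claw": -1},{"dx": 0.05,"dy": 0.06,"dz": -1.8,"roll": 0,"claw": -1},{"dx": 0.05,"dy": 0.06,"dz": -2.5,"roll": 0,"claw": -1},{"dx": 0.05,"dy": 0.06,"dz": -2.85,"roll": 0,"claw": -1},{"dx": 0.05,"dy": 0.06,"dz": -2.95,"roll": 0,"claw": -1}]}}

```text
clock: 7.58
tcp_pos: [0.5091, -0.1089, 0.0244]
orientation: [0.003, -0.408, 0.913, -0.0]
wrist_force: [-18.4, 12.3, 65.6]
finger_gap: 0.0126
grip_force: 71.1
```

Unexpected contact: 65 N upward, 8 mm above the bench, with a sideways part. Raising and looking.

{"op": "send_rows", "data": {"increments": [{"dx": 0,"dy": 0,"dz": 0.6,"roll": 0,"claw": -1},{"dx": 0,"dy": 0,"dz": 1.2,"roll": 0,"claw": -1},{"dx": 0,"dy": 0,"dz": 1.8,"roll": 0,"claw": -1},{"dx": 0,"dy": 0,"dz": 1.8,"roll": 0,"claw": -1},{"dx": 0,"dy": 0,"dz": 1.8,"roll": 0,"claw": -1}]}}

```text
clock: 8.2
tcp_pos: [0.5069, -0.1112, 0.062]
orientation: [-0.0, -0.407, 0.914, 0.0]
wrist_force: [-0.2, -1.0, -5.2]
finger_gap: 0.0127
grip_force: 61.3
```

Run:
```python
from h import *
c=read_camera("wrist"); s=get_state()
im=c["image"]
t=read_camera("top")["image"][130:260,230:330]
cv2.imwrite("pics/w6.png",np.hstack([cv2.resize(im,(500,375)),cv2.resize(t,(288,375),interpolation=cv2.INTER_CUBIC)]))
print(s["tcp_pos"],s["orientation"],s["wrist_force"],s["ft_torque"])
```

```text
[ 0.50665137 -0.11116772  0.06171277] [-5.79030295e-04 -4.06705969e-01  9.13558714e-01  6.28879764e-04] [-0.97758801  0.43792223 -5.04152188] [-0.04781947  0.02574927  0.00550714]
```

View pics/w6.png

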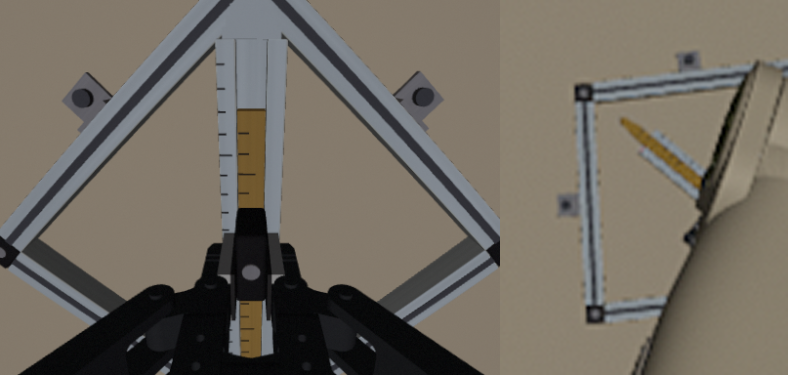

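The view shows nothing under the rule except possibly its off-view fixed nose at the BR corner. I'll check the slide setting (shoulder to grip = 85 mm + slide) and the pitch from the channel width.

Run:
```python
from h import *
c=read_camera("wrist"); s=get_state(); q=s["orientation"]; y=2*np.arctan2(q[2],q[1]); d=-np.array([np.cos(y),np.sin(y)]); n=np.array([-d[1],d[0]])
p=s["tcp_pos"]; im=c["image"]
under=p[2]-.0166
k=512/500
for nm,px in(("w6 shoulder L",[216*k,39*k]),("shoulder R",[288*k,39*k])):
    w=ray2z(c,[px],under+.010)[0][:2]-p[:2]; print(nm,"along",w@d,"across",w@n)
for nm,px,z in(("screw",[251*k,272*k],.0375),("brass end",[251*k,108*k],.0095)):
    w=ray2z(c,[px],under+z)[0][:2]-p[:2]; print(nm,"along",w@d,"across",w@n)
# channel width profile by rows: bright grey
g=cv2.cvtColor(im,cv2.COLOR_BGR2HSV).astype(int)
for r in (50,100,150,200): 
    m=((g[r,:,0]>85)|(g[r,:,1]>120)|(g[r,:,1]<25)); 
    a=np.arange(200,310)[m[200:310]]; print(r,a.min(),a.max())
# predicted shoulder in px, no pitch, s=0 and s=6
for ss in(0,6e-3):
    for x in (-.085-ss,-.04):
        P=[[*(p[:2]+x*d+w*n),under+.010] for w in(-.015,.015)]; print(ss,x,proj(c,P).round(1).tolist())
BR=np.array([.4283,-.1986]); print("BR rel TCP",(BR-p[:2])@d,(BR-p[:2])@n)
```

```text
w6 shoulder L along -0.09606654016450399 across -0.0155121690200813
shoulder R along -0.0960715977709676 across 0.015165078538637832
screw along 0.000928030757306264 across -0.0006659075677078298
brass end along -0.06691569833306232 across -0.000595892595678988
50 200 309
100 222 292
150 224 289
200 226 287
0 -0.085 [[223.2, 67.8], [293.7, 67.8]]
0 -0.04 [[226.2, 169.3], [290.4, 169.3]]
0.006 -0.09100000000000001 [[222.8, 52.8], [294.1, 52.8]]
0.006 -0.04 [[226.2, 169.3], [290.4, 169.3]]
BR rel TCP -0.1173761110733848 -0.0002979613908635173
```

The shoulder is 97 mm from the grip screw, so the slide stands out about 11 mm. The fixed nose therefore came down on the BR connector. I'll shift 10.5 mm along the diagonal and lower again, gently.

{"op": "send_rows", "data": {"increments": [{"dx": 0.28,"dy": 0.31,"dz": 0,"roll": 0,"claw": -1},{"dx": 0.28,"dy": 0.31,"dz": -0.4,"roll": 0,"claw": -1},{"dx": 0.28,"dy": 0.31,"dz": -0.8,"roll": 0,"claw": -1},{"dx": 0.28,"dy": 0.31,"dz": -1.2,"roll": 0,"claw": -1},{"dx": 0.28,"dy": 0.31,"dz": -1.2,"roll": 0,"claw": -1}]}}

```text
clock: 8.98
tcp_pos: [0.5131, -0.1032, 0.0312]
orientation: [-0.001, -0.407, 0.914, 0.001]
wrist_force: [-0.6, 0.4, -3.9]
finger_gap: 0.0125
grip_force: 61.1
```

{"op": "send_rows", "data": {"increments": [{"dx": 0,"dy": 0,"dz": -0.2,"roll": 0,"claw": -1},{"dx": 0,"dy": 0,"dz": -0.3,"roll": 0,"claw": -1},{"dx": 0,"dy": 0,"dz": -0.4,"roll": 0,"claw": -1},{"dx": 0,"dy": 0,"dz": -0.5,"roll": 0,"claw": -1},{"dx": 0,"dy": 0,"dz": -0.5,"roll": 0,"claw": -1}]}}

```text
clock: 9.6
tcp_pos: [0.515, -0.1038, 0.0205]
orientation: [0.001, -0.407, 0.914, -0.0]
wrist_force: [-1.3, -0.3, -0.1]
finger_gap: 0.0124
grip_force: 62.0
```

Contact has begun with the weight taken on the bench. I'll open so the rule settles flat, then re-grip.

{"op": "send_rows", "data": {"increments": [{"dx": 0,"dy": 0,"dz": 0,"roll": 0,"claw": -0.3},{"dx": 0,"dy": 0,"dz": 0,"roll": 0,"claw": -0.3},{"dx": 0,"dy": 0,"dz": -0.1,"roll": 0,"claw": -0.3},{"dx": 0,"dy": 0,"dz": -0.1,"roll": 0,"claw": -1},{"dx": 0,"dy": 0,"dz": -0.1,"roll": 0,"claw": -1}]}}

```text
clock: 10.22
tcp_pos: [0.5144, -0.1036, 0.0176]
orientation: [-0.0, -0.407, 0.914, -0.0]
wrist_force: [0.1, -1.0, -0.7]
finger_gap: 0.0124
grip_force: 61.5
```

{"op": "send_rows", "data": {"increments": [{"dx": 0,"dy": 0,"dz": 0,"roll": 0,"claw": -1},{"dx": 0,"dy": 0,"dz": 0,"roll": 0,"claw": -1},{"dx": 0,"dy": 0,"dz": 0,"roll": 0,"claw": -1},{"dx": -0.07,"dy": -0.08,"dz": 0,"roll": 0,"claw": -1},{"dx": -0.14,"dy": -0.16,"dz": 0,"roll": 0,"claw": -1}]}}

```text
clock: 10.85
tcp_pos: [0.5108, -0.1076, 0.0176]
orientation: [0.0, -0.407, 0.913, 0.0]
wrist_force: [2.2, -0.7, -1.2]
finger_gap: 0.0126
grip_force: 61.3
```

```bash
cat > where.py <<'E'
from h import *
C=dict(TL=(.6235,.0192),TR=(.6418,-.1933),BR=(.4283,-.1986),BL=(.4102,.0139))
def at(f,t):
    s=get_state(); q=s["orientation"]; y=2*np.arctan2(q[2],q[1]); d=-np.array([np.cos(y),np.sin(y)])
    F,T=np.array(C[f]),np.array(C[t]); u=(T-F)/np.linalg.norm(T-F); p=s["tcp_pos"]
    w=s["wrist_force"]
    print("t",round(s["clock"],2),"tcp",p.round(4),"yaw err deg",round(np.degrees(np.cross(u,d)),2),"TCP from",f,"along",((p[:2]-F)@u).round(4),"across",((p[:2]-F)@[-u[1],u[0]]).round(4),"F along",(w[:2]@u).round(1),"across",(w[:2]@[-u[1],u[0]]).round(1),"z",w[2].round(1))
    return s,d
def shoulder():
    """distance shoulder-grip => slide; prints shoulder row candidates"""
    c=read_camera("wrist"); s=get_state(); q=s["orientation"]; y=2*np.arctan2(q[2],q[1]); d=-np.array([np.cos(y),np.sin(y)])
    im=c["image"].astype(int); u=int(proj(c,[*s["tcp_pos"][:2],.01])[0][0]); g=cv2.cvtColor(c["image"],cv2.COLOR_BGR2HSV).astype(int)
    br=np.nonzero(g[:260,u-3:u+4,1].mean(1)>110)[0]
    if len(br): w=ray2z(c,[[u,br.min()-.5]],.0095)[0][:2]-s["tcp_pos"][:2]; print("brass rear end along",(w@d).round(4),"row",br.min())
    v=g[:260,u-22:u-14,2].mean(1); 
    e=np.argsort(-abs(np.diff(v)))[:4]; print("edges rows",[(int(i),round(float(((ray2z(c,[[u,i+.5]],.01)[0][:2]-s['tcp_pos'][:2])@d)),4)) for i in e])
E
python3 -W ignore - <<'E'
from where import *
at("BR","TL"); shoulder()
E
```

```text
t 10.85 tcp [ 0.5108 -0.1076  0.0176] yaw err deg -0.12 TCP from BR along 0.1228 across -0.0007 F along 0.9 across -2.0 z -1.2
brass rear end along -0.0657 row 113
edges rows [(238, -0.003), (172, -0.0378), (174, -0.0368), (237, -0.0035)]
```

{"op": "send_rows", "data": {"increments": [{"dx": -0.05,"dy": -0.06,"dz": 0,"roll": 0,"claw": -1},{"dx": -0.1,"dy": -0.11,"dz": 0,"roll": 0,"claw": -1},{"dx": -0.13,"dy": -0.15,"dz": 0,"roll": 0,"claw": -1},{"dx": -0.16,"dy": -0.18,"dz": 0,"roll": 0,"claw": -1},{"dx": -0.16,"dy": -0.18,"dz": 0,"roll": 0,"claw": -1}]}}

```text
clock: 11.52
tcp_pos: [0.5065, -0.1119, 0.0175]
orientation: [-0.0, -0.407, 0.913, 0.0]
wrist_force: [0.6, 1.5, -1.4]
finger_gap: 0.0126
grip_force: 61.4
```

```bash
python3 -W ignore - <<'E'
from where import *
at("BR","TL"); shoulder()
E
```

```text
t 11.53 tcp [ 0.5065 -0.1119  0.0175] yaw err deg -0.12 TCP from BR along 0.1168 across -0.0004 F along 1.5 across 0.5 z -1.4
brass rear end along -0.0659 row 113
edges rows [(238, -0.0033), (237, -0.0038), (178, -0.0351), (179, -0.0346)]
```

{"op": "send_rows", "data": {"increments": [{"dx": -0.02,"dy": -0.02,"dz": -0.02,"roll": 0,"claw": -1},{"dx": -0.04,"dy": -0.045,"dz": -0.02,"roll": 0,"claw": -1},{"dx": -0.06,"dy": -0.07,"dz": -0.02,"roll": 0,"claw": -1},{"dx": -0.08,"dy": -0.09,"dz": -0.02,"roll": 0,"claw": -1},{"dx": -0.08,"dy": -0.09,"dz": -0.02,"roll": 0,"claw": -1}]}}

```text
clock: 12.2
tcp_pos: [0.5062, -0.1128, 0.0175]
orientation: [0.002, -0.407, 0.913, 0.001]
wrist_force: [4.7, 8.1, 1.5]
finger_gap: 0.0129
grip_force: 61.7
```

```bash
cat >> where.py <<'E'
def prof(across=.010,lo=-.135,hi=-.07,step=.002):
    c=read_camera("wrist"); s=get_state(); q=s["orientation"]; y=2*np.arctan2(q[2],q[1]); d=-np.array([np.cos(y),np.sin(y)]); n=np.array([-d[1],d[0]])
    x=np.arange(lo,hi,step); P=np.array([[*(s["tcp_pos"][:2]+a*d+across*n),.010] for a in x]); uv=proj(c,P).astype(np.float32)
    v=cv2.remap(c["image"],uv[:,None,:1],uv[:,None,1:],cv2.INTER_LINEAR)[:,0]
    print("across",across,"row0",uv[0,1].round(0),[(round(a*1e3),*map(int,k)) for a,k in zip(x,v)])
E
python3 -W ignore - <<'E'
from where import *
at("BR","TL"); prof(.011); prof(0,step=.004)
E
```

```text
t 12.2 tcp [ 0.5062 -0.1128  0.0175] yaw err deg -0.08 TCP from BR along 0.1159 across -0.0007 F along 9.2 across 1.9 z 1.5
across 0.011 row0 -67.0 [(-135, 0, 0, 0), (-133, 0, 0, 0), (-131, 0, 0, 0), (-129, 0, 0, 0), (-127, 0, 0, 0), (-125, 0, 0, 0), (-123, 0, 0, 0), (-121, 0, 0, 0), (-119, 0, 0, 0), (-117, 0, 0, 0), (-115, 0, 0, 0), (-113, 0, 0, 0), (-111, 136, 129, 123), (-109, 135, 128, 122), (-107, 63, 64, 63), (-105, 51, 51, 51), (-103, 100, 112, 122), (-101, 105, 119, 129), (-99, 106, 119, 129), (-97, 106, 120, 130), (-95, 106, 120, 131), (-93, 106, 119, 130), (-91, 105, 119, 129), (-89, 138, 129, 123), (-87, 137, 130, 123), (-85, 134, 128, 122), (-83, 142, 135, 128), (-81, 142, 133, 127), (-79, 143, 135, 128), (-77, 142, 134, 127), (-75, 142, 135, 128), (-73, 142, 134, 127), (-71, 143, 135, 128)]
across 0 row0 -67.0 [(-135, 0, 0, 0), (-131, 0, 0, 0), (-127, 0, 0, 0), (-123, 0, 0, 0), (-119, 0, 0, 0), (-115, 0, 0, 0), (-111, 122, 116, 112), (-107, 136, 129, 122), (-103, 137, 129, 123), (-99, 137, 129, 123), (-95, 138, 130, 124), (-91, 138, 130, 124), (-87, 137, 130, 124), (-83, 138, 131, 124), (-79, 139, 132, 125), (-75, 139, 131, 124), (-71, 139, 131, 125)]
```

The fixed nose is home: 9 N against the BR corner, with the shoulder 84–85 mm from the grip, so the slide is in at about 0. Now I'll run the slide out towards TL.

{"op": "send_rows", "data": {"increments": [{"dx": 0.15,"dy": 0.17,"dz": 0,"roll": 0,"claw": -1},{"dx": 0.35,"dy": 0.39,"dz": 0,"roll": 0,"claw": -1},{"dx": 0.55,"dy": 0.61,"dz": 0,"roll": 0,"claw": -1},{"dx": 0.75,"dy": 0.84,"dz": 0,"roll": 0,"claw": -1},{"dx": 0.87,"dy": 0.97,"dz": 0,"roll": 0,"claw": -1}]}}

```text
clock: 12.92
tcp_pos: [0.5266, -0.0903, 0.0175]
orientation: [-0.0, -0.407, 0.914, -0.0]
wrist_force: [-3.6, -1.7, 7.1]
finger_gap: 0.0125
grip_force: 62.5
```

{"op": "send_rows", "data": {"increments": [{"dx": 0.03,"dy": 0.03,"dz": 0,"roll": 0,"claw": -1},{"dx": 0.06,"dy": 0.07,"dz": 0,"roll": 0,"claw": -1},{"dx": 0.08,"dy": 0.09,"dz": 0,"roll": 0,"claw": -1},{"dx": 0.1,"dy": 0.11,"dz": 0,"roll": 0,"claw": -1},{"dx": 0.1,"dy": 0.11,"dz": 0,"roll": 0,"claw": -1}]}}

```text
clock: 13.55
tcp_pos: [0.527, -0.0898, 0.0175]
orientation: [-0.003, -0.406, 0.914, -0.002]
wrist_force: [-8.6, -7.8, 9.4]
finger_gap: 0.0125
grip_force: 62.9
```

```bash
python3 -W ignore - <<'E'
from where import *
at("BR","TL"); prof(.011,-.14,-.09)
E
```

```text
t 13.55 tcp [ 0.527  -0.0898  0.0175] yaw err deg -0.24 TCP from BR along 0.1469 across -0.0009 F along -11.5 across 1.2 z 9.4
across 0.011 row0 -80.0 [(-140, 0, 0, 0), (-138, 0, 0, 0), (-136, 0, 0, 0), (-134, 0, 0, 0), (-132, 0, 0, 0), (-130, 0, 0, 0), (-128, 0, 0, 0), (-126, 0, 0, 0), (-124, 0, 0, 0), (-122, 0, 0, 0), (-120, 0, 0, 0), (-118, 0, 0, 0), (-116, 0, 0, 0), (-114, 0, 0, 0), (-112, 0, 0, 0), (-110, 138, 130, 123), (-108, 138, 130, 123), (-106, 138, 130, 124), (-104, 138, 131, 125), (-102, 139, 132, 125), (-100, 138, 130, 124), (-98, 138, 130, 124), (-96, 138, 130, 123), (-94, 138, 130, 124), (-92, 139, 131, 124), (-90, 138, 130, 125)]
```

Contact at TL with 31 mm of slide, about 286 mm over the noses, against roughly 289 expected. The rule lies about 1.5 mm off to one side, so the slide nose may be on a wall short of the apex. I'll back off, shift across and re-seat.

{"op": "send_rows", "data": {"increments": [{"dx": -0.1,"dy": -0.11,"dz": 0.02,"roll": 0,"claw": -1},{"dx": -0.15,"dy": -0.07,"dz": 0.02,"roll": 0.08,"claw": -1},{"dx": -0.1,"dy": -0.02,"dz": 0.02,"roll": 0.08,"claw": -1},{"dx": -0.04,"dy": 0.04,"dz": 0.02,"roll": 0.08,"claw": -1},{"dx": 0.0,"dy": 0.09,"dz": 0.02,"roll": 0.08,"claw": -1}]}}

```text
clock: 14.22
tcp_pos: [0.5277, -0.0868, 0.0175]
orientation: [-0.003, -0.412, 0.911, -0.001]
wrist_force: [-6.9, -11.3, 6.2]
finger_gap: 0.0125
grip_force: 62.3
```

```bash
python3 -W ignore - <<'E'
from where import *
at("BR","TL")
t=read_camera("top"); im=t["image"]; h=cv2.cvtColor(im,cv2.COLOR_BGR2HSV)
p=proj(t,[[*C["TL"],.005]])[0]; print("TL px",p)
u,v=p.astype(int)
for r in range(v-2,v+9): print(r,[tuple(map(int,h[r,k])) for k in range(u-2,u+9)])
E
```

```text
t 14.22 tcp [ 0.5277 -0.0868  0.0175] yaw err deg 0.47 TCP from BR along 0.1496 across 0.0006 F along -13.0 across -2.4 z 6.2
TL px [261.5981715  164.94346665]
162 [(120, 7, 106), (165, 8, 62), (15, 22, 23), (107, 29, 80), (103, 25, 122), (99, 22, 116), (101, 23, 120), (102, 21, 124), (103, 23, 132), (104, 21, 131), (103, 23, 135)]
163 [(120, 10, 80), (90, 5, 49), (5, 48, 32), (103, 27, 115), (102, 26, 166), (102, 21, 157), (103, 26, 156), (101, 26, 157), (103, 23, 157), (103, 19, 157), (98, 20, 151)]
164 [(0, 25, 31), (170, 31, 25), (13, 53, 34), (105, 16, 94), (105, 26, 136), (103, 30, 120), (103, 34, 119), (108, 42, 121), (103, 34, 120), (104, 23, 122), (105, 13, 120)]
165 [(114, 22, 58), (102, 38, 100), (103, 33, 122), (98, 18, 116), (14, 36, 93), (19, 119, 79), (18, 65, 90), (19, 53, 102), (20, 58, 102), (19, 54, 103), (19, 56, 114)]
166 [(111, 34, 74), (104, 29, 133), (101, 27, 160), (107, 17, 138), (19, 139, 108), (20, 159, 119), (19, 94, 130), (18, 65, 142), (19, 49, 146), (19, 44, 144), (20, 46, 143)]
167 [(109, 31, 66), (105, 21, 123), (101, 27, 150), (100, 6, 133), (19, 12
[... 280 characters left out ...]
69 [(120, 26, 58), (104, 24, 117), (104, 25, 150), (102, 9, 135), (18, 63, 130), (20, 88, 133), (20, 149, 125), (20, 174, 123), (21, 181, 121), (20, 176, 122), (20, 158, 121)]
170 [(114, 26, 50), (105, 23, 110), (102, 26, 149), (101, 16, 127), (18, 54, 118), (18, 51, 141), (19, 85, 129), (20, 171, 116), (21, 173, 122), (21, 178, 119), (20, 168, 108)]
171 [(125, 30, 51), (102, 23, 111), (99, 24, 148), (100, 12, 133), (19, 50, 128), (19, 45, 143), (18, 47, 137), (19, 90, 119), (21, 170, 117), (21, 170, 114), (20, 157, 104)]
172 [(116, 31, 58), (103, 21, 111), (103, 24, 149), (80, 6, 137), (20, 48, 139), (19, 51, 140), (20, 43, 141), (18, 47, 136), (19, 89, 120), (20, 150, 112), (20, 171, 116)]
```

Travel is now 33.7 mm, which makes 288.7 mm over the noses, and the top view shows brass right up at the TL corner. I'll release, rise and check both noses from above.

{"op": "send_rows", "data": {"increments": [{"dx": 0,"dy": 0,"dz": 0,"roll": 0,"claw": -1},{"dx": 0,"dy": 0,"dz": 0,"roll": 0,"claw": -0.3},{"dx": 0,"dy": 0,"dz": 0,"roll": 0,"claw": 0},{"dx": 0,"dy": 0,"dz": 0.3,"roll": 0,"claw": 0},{"dx": 0,"dy": 0,"dz": 1.2,"roll": 0,"claw": 0}]}}

```text
clock: 14.9
tcp_pos: [0.5281, -0.0844, 0.0472]
orientation: [-0.001, -0.412, 0.911, 0.001]
wrist_force: [1.5, -0.7, 0.4]
finger_gap: 0.0427
grip_force: 0.0
```

{"op": "send_rows", "data": {"increments": [{"dx": 0,"dy": 0,"dz": 2,"roll": 0,"claw": 0},{"dx": 0,"dy": 0,"dz": 4,"roll": 0,"claw": 0},{"dx": 0,"dy": 0,"dz": 6,"roll": 0,"claw": 0},{"dx": 0,"dy": 0,"dz": 7,"roll": 0,"claw": 0},{"dx": 0,"dy": 0,"dz": 7,"roll": 0,"claw": 0}]}}

```text
clock: 15.52
tcp_pos: [0.5306, -0.0852, 0.2255]
orientation: [0.002, -0.412, 0.911, -0.002]
wrist_force: [-0.9, -0.2, 0.1]
finger_gap: 0.0427
grip_force: 0.0
```

```bash
cat >> where.py <<'E'
def look(f,t,s):
    """where shoulder, grip, brass tip lie from corner f along diagonal f->t, from the raised wrist camera"""
    c=read_camera("wrist"); im=c["image"]; F,T=np.array(C[f]),np.array(C[t]); u=(T-F)/np.linalg.norm(T-F); n=np.array([-u[1],u[0]])
    g=cv2.cvtColor(im,cv2.COLOR_BGR2HSV).astype(int)
    p=proj(c,[[*(F+.14*u),.02]])[0]; print("px F,T",proj(c,[[*F,.005],[*T,.005]]).round(0).tolist())
    m=((g[...,1]>120)&(g[...,0]>8)&(g[...,0]<30)&(g[...,2]>50)).astype(np.uint8)
    ys,xs=np.nonzero(m); W=ray2z(c,np.c_[xs,ys],.008)[:,:2]-F; a=W@u; b=W@n; k=(abs(b)<.015)&(a>.05)&(a<.31)
    l=np.polyfit(a[k],b[k],1); print("brass along",a[k].min().round(4),a[k].max().round(4),"axis across at 0",l[1].round(4),"at T",np.polyval(l,np.linalg.norm(T-F)).round(4))
    x=np.arange(-.006,.05,.001)
    for off,z in((0,.009),(.010,.010),(-.010,.010)):
        P=np.array([[*(F+q*u+(np.polyval(l,q)+off)*n),z] for q in x]); uv=proj(c,P).astype(np.float32)
        v=cv2.cvtColor(cv2.remap(im,uv[:,None,:1],uv[:,None,1:],cv2.INTER_LINEAR),cv2.COLOR_BGR2HSV)[:,0]
        print(off,[(round(q*1e3),int(k[0]),int(k[1]),int(k[2])) for q,k in zip(x,v)])
E
python3 -W ignore - <<'E'
from where import *
at("BR","TL"); look("BR","TL",0)
E
```

```text
t 15.53 tcp [ 0.5306 -0.0852  0.2255] yaw err deg 0.54 TCP from BR along 0.1527 across -0.0005 F along -0.8 across 0.5 z 0.1
px F,T [[261.0, -4.0], [257.0, 259.0]]
brass along 0.0848 0.2878 axis across at 0 -0.0008 at T 0.0008
0 [(-6, 0, 0, 0), (-5, 0, 0, 0), (-4, 0, 0, 0), (-3, 0, 0, 0), (-2, 0, 0, 0), (-1, 0, 0, 0), (0, 0, 0, 0), (1, 0, 0, 0), (2, 0, 0, 0), (3, 0, 0, 0), (4, 128, 13, 78), (5, 116, 18, 102), (6, 105, 27, 133), (7, 106, 25, 134), (8, 105, 27, 134), (9, 105, 27, 134), (10, 106, 25, 134), (11, 106, 25, 134), (12, 107, 26, 135), (13, 106, 25, 134), (14, 108, 25, 135), (15, 105, 27, 134), (16, 107, 26, 135), (17, 107, 26, 135), (18, 107, 26, 135), (19, 106, 25, 134), (20, 105, 26, 135), (21, 105, 26, 135), (22, 106, 25, 134), (23, 106, 25, 134), (24, 107, 26, 135), (25, 107, 26, 135), (26, 107, 26, 135), (27, 107, 26, 135), (28, 106, 25, 134), (29, 107, 26, 135), (30, 108, 25, 135), (31, 106, 24, 117), (32, 105, 24, 106), (33, 106, 28, 136), (34, 106, 28, 136), (35, 107, 26, 135), (36, 107, 26, 135), (37, 107, 26, 135), (38, 107, 26, 135), (39, 106, 25, 135), (40, 105, 2
[... 1573 characters left out ...]
 17, 43, 107), (15, 17, 47, 125), (16, 18, 48, 128), (17, 18, 47, 126), (18, 18, 48, 127), (19, 17, 46, 127), (20, 18, 48, 127), (21, 17, 46, 127), (22, 17, 46, 127), (23, 30, 4, 124), (24, 105, 4, 125), (25, 90, 2, 124), (26, 110, 6, 126), (27, 103, 18, 130), (28, 105, 26, 135), (29, 107, 26, 135), (30, 106, 25, 134), (31, 106, 25, 134), (32, 103, 23, 133), (33, 105, 26, 138), (34, 105, 26, 138), (35, 106, 27, 140), (36, 107, 26, 139), (37, 106, 28, 139), (38, 106, 27, 140), (39, 107, 26, 139), (40, 107, 26, 139), (41, 105, 26, 137), (42, 106, 28, 138), (43, 106, 28, 139), (44, 106, 28, 139), (45, 107, 26, 139), (46, 105, 26, 139), (47, 106, 28, 139), (48, 106, 27, 140), (49, 106, 27, 140)]
```

Shoulder at 31.5 mm and brass up to the TL corner, so about 289 mm over the noses, with the rule lying free and flat. The short diagonal is done. Next I'll re-grip and run the slide back in.

{"op": "send_rows", "data": {"increments": [{"dx": 0,"dy": 0,"dz": -2,"roll": 0,"claw": 0},{"dx": 0,"dy": 0,"dz": -4,"roll": 0,"claw": 0},{"dx": 0,"dy": 0,"dz": -6,"roll": 0,"claw": 0},{"dx": 0,"dy": 0,"dz": -7.6,"roll": 0,"claw": 0},{"dx": 0,"dy": 0,"dz": -8.2,"roll": 0,"claw": 0}]}}

```text
clock: 16.2
tcp_pos: [0.5256, -0.0839, 0.0138]
orientation: [-0.003, -0.412, 0.911, 0.003]
wrist_force: [-0.3, 0.1, -0.3]
finger_gap: 0.0429
grip_force: 0.0
```

{"op": "send_rows", "data": {"increments": [{"dx": 0,"dy": 0,"dz": 0,"roll": 0,"claw": -0.5},{"dx": 0,"dy": 0,"dz": 0,"roll": 0,"claw": -1},{"dx": 0,"dy": 0,"dz": 0,"roll": 0,"claw": -1},{"dx": 0,"dy": 0,"dz": 0,"roll": 0,"claw": -1},{"dx": 0,"dy": 0,"dz": 0,"roll": 0,"claw": -1}]}}

```text
clock: 16.82
tcp_pos: [0.5294, -0.0851, 0.0184]
orientation: [0.0, -0.412, 0.911, -0.0]
wrist_force: [-2.1, 1.8, 3.6]
finger_gap: 0.0126
grip_force: 61.4
```

{"op": "send_rows", "data": {"increments": [{"dx": -0.18,"dy": -0.22,"dz": 0,"roll": 0,"claw": -1},{"dx": -0.38,"dy": -0.46,"dz": 0,"roll": 0,"claw": -1},{"dx": -0.58,"dy": -0.7,"dz": 0,"roll": -0.04,"claw": -1},{"dx": -0.76,"dy": -0.92,"dz": 0,"roll": -0.08,"claw": -1},{"dx": -0.86,"dy": -1.04,"dz": 0,"roll": -0.08,"claw": -1}]}}

```text
clock: 17.45
tcp_pos: [0.508, -0.1105, 0.0185]
orientation: [0.001, -0.407, 0.913, 0.001]
wrist_force: [2.7, 8.9, 1.9]
finger_gap: 0.0128
grip_force: 61.2
```

```bash
python3 -W ignore - <<'E'
from where import *
at("BR","TL"); prof(.011,-.095,-.075,.001)
E
```

```text
t 17.45 tcp [ 0.508  -0.1105  0.0185] yaw err deg -0.09 TCP from BR along 0.1188 across -0.0006 F along 8.4 across 3.9 z 1.9
across 0.011 row0 43.0 [(-95, 105, 119, 129), (-94, 105, 120, 130), (-93, 106, 119, 130), (-92, 137, 129, 123), (-91, 136, 129, 123), (-90, 137, 129, 123), (-89, 137, 129, 123), (-88, 137, 131, 124), (-87, 141, 134, 127), (-86, 142, 134, 128), (-85, 141, 134, 127), (-84, 142, 135, 128), (-83, 142, 134, 127), (-82, 142, 134, 127), (-81, 142, 134, 127), (-80, 142, 134, 126), (-79, 142, 134, 127), (-78, 142, 134, 127), (-77, 142, 135, 128), (-76, 142, 134, 128), (-75, 142, 134, 127)]
```

Pushed home at s=0: 8 N, with the shoulder 88 mm from the TCP, so the nose is 116 mm from the TCP. Now I'll lift, turn −90° and line up on BL→TR, with the fixed nose at BL.

{"op": "send_rows", "data": {"increments": [{"dx": 0,"dy": 0,"dz": 0.6,"roll": 0,"claw": -1},{"dx": 0,"dy": 0.1,"dz": 1.4,"roll": 0,"claw": -1},{"dx": 0,"dy": 0.3,"dz": 2,"roll": -1,"claw": -1},{"dx": 0,"dy": 0.5,"dz": 2,"roll": -2.2,"claw": -1},{"dx": -0.1,"dy": 0.7,"dz": 2,"roll": -3.4,"claw": -1}]}}

```text
clock: 18.12
tcp_pos: [0.5053, -0.0943, 0.0683]
orientation: [0.0, -0.178, 0.984, -0.001]
wrist_force: [0.4, 0.8, -3.7]
finger_gap: 0.0125
grip_force: 60.2
```

{"op": "send_rows", "data": {"increments": [{"dx": 0,"dy": 0.2,"dz": 0,"roll": -1.2,"claw": -1},{"dx": 0,"dy": 0.4,"dz": 0,"roll": -2.4,"claw": -1},{"dx": -0.1,"dy": 0.6,"dz": 0,"roll": -3.6,"claw": -1},{"dx": -0.1,"dy": 0.8,"dz": 0,"roll": -4.8,"claw": -1},{"dx": -0.1,"dy": 1.0,"dz": 0,"roll": -6,"claw": -1}]}}

```text
clock: 18.75
tcp_pos: [0.5024, -0.0691, 0.0679]
orientation: [0.0, 0.238, 0.971, -0.001]
wrist_force: [-0.5, -0.1, -5.6]
finger_gap: 0.0126
grip_force: 60.2
```

{"op": "send_rows", "data": {"increments": [{"dx": 0,"dy": 0,"dz": 0,"roll": -0.9,"claw": -1},{"dx": 0,"dy": 0,"dz": 0,"roll": -1.5,"claw": -1},{"dx": 0,"dy": 0,"dz": 0,"roll": -1.84,"claw": -1},{"dx": 0,"dy": 0,"dz": 0,"roll": -1.84,"claw": -1},{"dx": 0,"dy": 0,"dz": 0,"roll": -1.84,"claw": -1}]}}

```text
clock: 19.38
tcp_pos: [0.5025, -0.0689, 0.0677]
orientation: [0.0, 0.357, 0.934, -0.0]
wrist_force: [-0.3, -0.1, -5.1]
finger_gap: 0.0122
grip_force: 60.2
```

```bash
cat >> where.py <<'E'
def axis(z):
    """brass axis across TCP and its yaw against the tool, carried with channel top at height z"""
    c=read_camera("wrist"); s=get_state(); q=s["orientation"]; y=2*np.arctan2(q[2],q[1]); d=-np.array([np.cos(y),np.sin(y)]); n=np.array([-d[1],d[0]])
    g=cv2.cvtColor(c["image"],cv2.COLOR_BGR2HSV).astype(int); m=(g[...,1]>110)&(g[...,0]>8)&(g[...,0]<30)&(g[...,2]>50); m[230:]=0
    ys,xs=np.nonzero(m); W=ray2z(c,np.c_[xs,ys],z)[:,:2]-s["tcp_pos"][:2]; a,b=W@d,W@n; k=abs(b)<.015; l=np.polyfit(a[k],b[k],1)
    print("brass rear",a[k].min().round(4),"axis across at TCP",l[1].round(4),"yaw vs tool deg",np.degrees(l[0]).round(2))
E
python3 -W ignore - <<'E'
from where import *
s,_=at("BL","TR"); z=s["tcp_pos"][2]-.018+.010; axis(z)
E
```

```text
t 19.38 tcp [ 0.5025 -0.0689  0.0677] yaw err deg -0.06 TCP from BL along 0.124 across -0.0001 F along -0.2 across -0.2 z -5.1
brass rear -0.0685 axis across at TCP 0.001 yaw vs tool deg -0.14
```

Lined up within 0.1° and 1 mm, with the fixed nose about 5 mm short of BL. Lowering.

{"op": "send_rows", "data": {"increments": [{"dx": 0,"dy": 0,"dz": -0.6,"roll": 0,"claw": -1},{"dx": 0,"dy": 0,"dz": -1.2,"roll": 0,"claw": -1},{"dx": 0,"dy": 0,"dz": -1.6,"roll": 0,"claw": -1},{"dx": 0,"dy": 0,"dz": -1.8,"roll": 0,"claw": -1},{"dx": 0,"dy": 0,"dz": -1.85,"roll": 0,"claw": -1}]}}

```text
clock: 20.05
tcp_pos: [0.5023, -0.0685, 0.0208]
orientation: [-0.0, 0.358, 0.934, 0.0]
wrist_force: [0.5, -0.5, -4.9]
finger_gap: 0.0126
grip_force: 60.3
```

{"op": "send_rows", "data": {"increments": [{"dx": 0,"dy": 0,"dz": -0.06,"roll": 0,"claw": -1},{"dx": 0,"dy": 0,"dz": -0.1,"roll": 0,"claw": -0.3},{"dx": 0,"dy": 0,"dz": -0.1,"roll": 0,"claw": -0.3},{"dx": 0,"dy": 0,"dz": -0.12,"roll": 0,"claw": -1},{"dx": 0,"dy": 0,"dz": -0.12,"roll": 0,"claw": -1}]}}

```text
clock: 20.68
tcp_pos: [0.5033, -0.0689, 0.0192]
orientation: [0.001, 0.358, 0.934, -0.0]
wrist_force: [-0.0, -0.4, 5.1]
finger_gap: 0.0129
grip_force: 59.3
```

{"op": "send_rows", "data": {"increments": [{"dx": 0,"dy": 0,"dz": 0,"roll": 0,"claw": -1},{"dx": -0.06,"dy": 0.05,"dz": 0,"roll": 0,"claw": -1},{"dx": -0.1,"dy": 0.09,"dz": 0,"roll": 0,"claw": -1},{"dx": -0.13,"dy": 0.12,"dz": 0,"roll": 0,"claw": -1},{"dx": -0.13,"dy": 0.12,"dz": 0,"roll": 0,"claw": -1}]}}

```text
clock: 21.3
tcp_pos: [0.5012, -0.0665, 0.0192]
orientation: [0.002, 0.358, 0.934, -0.0]
wrist_force: [3.4, -4.5, 4.2]
finger_gap: 0.0126
grip_force: 59.3
```

```bash
python3 -W ignore - <<'E'
from where import *
s,_=at("BL","TR"); axis(.01); prof(.011,-.095,-.075,.001)
E
```

```text
t 21.3 tcp [ 0.5012 -0.0665  0.0192] yaw err deg -0.11 TCP from BL along 0.1214 across 0.0007 F along 5.5 across -1.1 z 4.2
brass rear -0.0684 axis across at TCP 0.0011 yaw vs tool deg 0.03
across 0.011 row0 43.0 [(-95, 137, 129, 123), (-94, 137, 129, 123), (-93, 137, 129, 123), (-92, 138, 129, 124), (-91, 137, 129, 123), (-90, 137, 129, 123), (-89, 137, 130, 123), (-88, 133, 129, 125), (-87, 141, 134, 127), (-86, 140, 132, 125), (-85, 141, 132, 125), (-84, 141, 133, 126), (-83, 141, 133, 127), (-82, 141, 133, 127), (-81, 141, 133, 126), (-80, 141, 133, 126), (-79, 140, 132, 126), (-78, 141, 133, 127), (-77, 140, 133, 125), (-76, 141, 134, 127), (-75, 141, 133, 126)]
```

5.5 N could be bench friction alone, since the nose is still about 5 mm from the corner. I'll push on gently.

{"op": "send_rows", "data": {"increments": [{"dx": -0.03,"dy": 0.03,"dz": 0.03,"roll": 0,"claw": -1},{"dx": -0.06,"dy": 0.05,"dz": 0.03,"roll": 0,"claw": -1},{"dx": -0.09,"dy": 0.08,"dz": 0.03,"roll": 0,"claw": -1},{"dx": -0.11,"dy": 0.1,"dz": 0.03,"roll": 0,"claw": -1},{"dx": -0.11,"dy": 0.1,"dz": 0.03,"roll": 0,"claw": -1}]}}

```text
clock: 22.02
tcp_pos: [0.498, -0.0647, 0.0193]
orientation: [0.002, 0.358, 0.934, -0.001]
wrist_force: [4.9, -6.7, -2.3]
finger_gap: 0.0124
grip_force: 58.5
```

```bash
python3 -W ignore - <<'E'
from where import *
s,_=at("BL","TR"); axis(.01)
E
```

```text
t 22.02 tcp [ 0.498  -0.0647  0.0193] yaw err deg -0.1 TCP from BL along 0.1179 across -0.0 F along 8.1 across -1.7 z -2.3
brass rear -0.0688 axis across at TCP 0.0011 yaw vs tool deg 0.55
```

{"op": "send_rows", "data": {"increments": [{"dx": -0.02,"dy": 0.02,"dz": -0.01,"roll": 0,"claw": -1},{"dx": -0.04,"dy": 0.04,"dz": -0.01,"roll": 0,"claw": -1},{"dx": -0.06,"dy": 0.05,"dz": -0.01,"roll": 0,"claw": -1},{"dx": -0.06,"dy": 0.05,"dz": -0.01,"roll": 0,"claw": -1},{"dx": -0.06,"dy": 0.05,"dz": -0.01,"roll": 0,"claw": -1}]}}

```text
clock: 22.7
tcp_pos: [0.4979, -0.0645, 0.0195]
orientation: [0.003, 0.358, 0.934, -0.002]
wrist_force: [7.2, -11.2, -2.0]
finger_gap: 0.0125
grip_force: 58.6
```

```bash
python3 -W ignore - <<'E'
from where import *
s,_=at("BL","TR"); axis(.01)
E
```

```text
t 22.7 tcp [ 0.4979 -0.0645  0.0195] yaw err deg -0.12 TCP from BL along 0.1177 across 0.0001 F along 12.8 across -3.5 z -2.0
brass rear -0.0684 axis across at TCP 0.0009 yaw vs tool deg 0.46
```

Home: the force rose to 13 N with no motion. I'll re-grip to relax the lift so the body keeps its full weight on the bench, then run the slide out about 45 mm.

{"op": "send_rows", "data": {"increments": [{"dx": 0.06,"dy": -0.05,"dz": 0,"roll": 0,"claw": -0.4},{"dx": 0.06,"dy": -0.05,"dz": -0.04,"roll": 0,"claw": -0.4},{"dx": 0.06,"dy": -0.05,"dz": -0.04,"roll": 0,"claw": -1},{"dx": 0.06,"dy": -0.05,"dz": -0.04,"roll": 0,"claw": -1},{"dx": 0.06,"dy": -0.05,"dz": -0.04,"roll": 0,"claw": -1}]}}

```text
clock: 23.38
tcp_pos: [0.4954, -0.0626, 0.0172]
orientation: [-0.001, 0.358, 0.934, -0.0]
wrist_force: [-0.3, 0.0, -3.3]
finger_gap: 0.0128
grip_force: 58.5
```

```bash
python3 -W ignore - <<'E'
from where import *
s,_=at("BL","TR"); axis(.01)
E
```

```text
t 23.38 tcp [ 0.4954 -0.0626  0.0172] yaw err deg -0.08 TCP from BL along 0.1146 across -0.0002 F along -0.2 across -0.2 z -3.3
brass rear -0.0649 axis across at TCP 0.001 yaw vs tool deg 0.22
```

{"op": "send_rows", "data": {"increments": [{"dx": 0,"dy": 0,"dz": -0.03,"roll": 0,"claw": -1},{"dx": 0,"dy": 0,"dz": -0.04,"roll": 0,"claw": -1},{"dx": 0.1,"dy": -0.09,"dz": -0.04,"roll": 0,"claw": -1},{"dx": 0.2,"dy": -0.18,"dz": -0.04,"roll": 0,"claw": -1},{"dx": 0.3,"dy": -0.27,"dz": -0.04,"roll": 0,"claw": -1}]}}

```text
clock: 24.05
tcp_pos: [0.5044, -0.0704, 0.0171]
orientation: [0.0, 0.358, 0.934, -0.0]
wrist_force: [-2.8, -3.1, 6.0]
finger_gap: 0.0126
grip_force: 59.8
```

```bash
python3 -W ignore - <<'E'
from where import *
s,_=at("BL","TR"); prof(.011,-.106,-.083,.001)
E
```

```text
t 24.05 tcp [ 0.5044 -0.0704  0.0171] yaw err deg -0.11 TCP from BL along 0.1264 across -0.0001 F along -0.0 across -4.1 z 6.0
across 0.011 row0 16.0 [(-106, 107, 120, 129), (-105, 124, 125, 126), (-104, 120, 123, 127), (-103, 119, 123, 126), (-102, 121, 125, 127), (-101, 137, 129, 123), (-100, 137, 129, 123), (-99, 136, 128, 122), (-98, 137, 129, 123), (-97, 133, 127, 121), (-96, 138, 132, 126), (-95, 141, 133, 126), (-94, 142, 133, 127), (-93, 141, 134, 127), (-92, 141, 133, 127), (-91, 141, 134, 127), (-90, 142, 134, 127), (-89, 141, 134, 127), (-88, 141, 133, 126), (-87, 141, 133, 127), (-86, 140, 132, 126), (-85, 142, 133, 127), (-84, 141, 133, 127)]
```

The body stayed put and the slide is out 12 mm. Continuing.

{"op": "send_rows", "data": {"increments": [{"dx": 0.22,"dy": -0.2,"dz": 0,"roll": 0,"claw": -1},{"dx": 0.44,"dy": -0.4,"dz": 0,"roll": 0,"claw": -1},{"dx": 0.66,"dy": -0.59,"dz": 0,"roll": 0,"claw": -1},{"dx": 0.88,"dy": -0.79,"dz": 0,"roll": 0,"claw": -1},{"dx": 1.0,"dy": -0.9,"dz": 0,"roll": 0,"claw": -1}]}}

```text
clock: 24.72
tcp_pos: [0.5297, -0.093, 0.0172]
orientation: [0.0, 0.358, 0.934, -0.0]
wrist_force: [-3.5, -2.2, 5.4]
finger_gap: 0.0129
grip_force: 59.9
```

{"op": "send_rows", "data": {"increments": [{"dx": 0.05,"dy": -0.04,"dz": 0,"roll": 0,"claw": -1},{"dx": 0.1,"dy": -0.09,"dz": 0,"roll": 0,"claw": -1},{"dx": 0.14,"dy": -0.12,"dz": 0,"roll": 0,"claw": -1},{"dx": 0.18,"dy": -0.16,"dz": 0,"roll": 0,"claw": -1},{"dx": 0.18,"dy": -0.16,"dz": 0,"roll": 0,"claw": -1}]}}

```text
clock: 25.35
tcp_pos: [0.5334, -0.0963, 0.0171]
orientation: [-0.0, 0.358, 0.934, 0.0]
wrist_force: [-3.9, -1.7, 7.5]
finger_gap: 0.0127
grip_force: 60.1
```

```bash
python3 -W ignore - <<'E'
from where import *
s,_=at("BL","TR"); axis(.01)
E
```

```text
t 25.35 tcp [ 0.5334 -0.0963  0.0171] yaw err deg -0.1 TCP from BL along 0.1653 across 0.0 F along -1.8 across -3.8 z 7.5
brass rear -0.0647 axis across at TCP 0.001 yaw vs tool deg 0.16
```

{"op": "send_rows", "data": {"increments": [{"dx": 0.01,"dy": -0.05,"dz": 0,"roll": 0,"claw": -1},{"dx": 0.04,"dy": -0.08,"dz": 0,"roll": 0,"claw": -1},{"dx": 0.06,"dy": -0.11,"dz": 0,"roll": 0,"claw": -1},{"dx": 0.08,"dy": -0.13,"dz": 0,"roll": 0,"claw": -1},{"dx": 0.1,"dy": -0.14,"dz": 0,"roll": 0,"claw": -1}]}}

```text
clock: 26.02
tcp_pos: [0.5339, -0.0968, 0.0171]
orientation: [-0.003, 0.357, 0.934, 0.002]
wrist_force: [-9.6, 8.5, 15.9]
finger_gap: 0.0129
grip_force: 61.1
```

```bash
python3 -W ignore - <<'E'
from where import *
s,_=at("BL","TR"); axis(.01)
E
```

```text
t 26.02 tcp [ 0.5339 -0.0968  0.0171] yaw err deg -0.02 TCP from BL along 0.166 across -0.0001 F along -12.8 across -0.1 z 15.9
brass rear -0.0648 axis across at TCP 0.001 yaw vs tool deg 0.06
```

Contact at TR: −12.8 N along the rule and 0 across. The travel of 51.4 mm gives 306.4 mm against about 306.5 expected. Releasing, rising and checking.

{"op": "send_rows", "data": {"increments": [{"dx": 0,"dy": 0,"dz": 0.03,"roll": 0,"claw": -1},{"dx": 0,"dy": 0,"dz": 0.04,"roll": 0,"claw": -0.3},{"dx": 0,"dy": 0,"dz": 0.04,"roll": 0,"claw": 0},{"dx": 0,"dy": 0,"dz": 0.5,"roll": 0,"claw": 0},{"dx": 0,"dy": 0,"dz": 1.5,"roll": 0,"claw": 0}]}}

```text
clock: 26.7
tcp_pos: [0.5355, -0.0997, 0.0543]
orientation: [-0.001, 0.358, 0.934, 0.0]
wrist_force: [0.6, 1.2, -0.2]
finger_gap: 0.0429
grip_force: 0.0
```

{"op": "send_rows", "data": {"increments": [{"dx": -0.2,"dy": 0.2,"dz": 2,"roll": 0,"claw": 0},{"dx": -0.5,"dy": 0.5,"dz": 4,"roll": 0,"claw": 0},{"dx": -0.8,"dy": 0.7,"dz": 6,"roll": 0,"claw": 0},{"dx": -1,"dy": 0.9,"dz": 8,"roll": 0,"claw": 0},{"dx": -1,"dy": 0.9,"dz": 8,"roll": 0,"claw": 0}]}}

```text
clock: 27.32
tcp_pos: [0.5133, -0.0778, 0.2599]
orientation: [0.005, 0.358, 0.934, 0.0]
wrist_force: [0.1, 0.6, 0.5]
finger_gap: 0.043
grip_force: 0.0
```

```bash
python3 -W ignore - <<'E'
from where import *
at("BL","TR"); look("BL","TR",0)
t=read_camera("top"); h=cv2.cvtColor(t["image"],cv2.COLOR_BGR2HSV)
p=proj(t,[[*C["TR"],.005]])[0]; print("TR px",p); u,v=p.astype(int)
for r in range(v-2,v+7): print(r,[int(h[r,k,1]) for k in range(u-8,u+4)])
E
```

```text
t 27.32 tcp [ 0.5133 -0.0778  0.2599] yaw err deg -0.08 TCP from BL along 0.138 across 0.0004 F along -0.3 across 0.5 z 0.5
px F,T [[254.0, 16.0], [255.0, 265.0]]
brass along 0.1023 0.3055 axis across at 0 0.0011 at T 0.0002
0 [(-6, 135, 17, 30), (-5, 150, 11, 24), (-4, 0, 0, 30), (-3, 102, 16, 78), (-2, 105, 21, 124), (-1, 103, 16, 114), (0, 105, 6, 79), (1, 30, 4, 63), (2, 130, 10, 80), (3, 130, 16, 93), (4, 113, 20, 114), (5, 105, 27, 132), (6, 105, 27, 134), (7, 106, 28, 135), (8, 107, 27, 134), (9, 106, 25, 134), (10, 108, 25, 134), (11, 107, 26, 135), (12, 108, 25, 135), (13, 107, 26, 135), (14, 107, 27, 134), (15, 107, 27, 134), (16, 107, 26, 135), (17, 108, 25, 134), (18, 108, 25, 135), (19, 106, 25, 134), (20, 107, 27, 134), (21, 107, 27, 134), (22, 107, 26, 135), (23, 106, 25, 134), (24, 105, 27, 134), (25, 107, 26, 135), (26, 107, 26, 135), (27, 105, 26, 135), (28, 106, 25, 135), (29, 106, 25, 130), (30, 105, 25, 122), (31, 106, 26, 126), (32, 107, 26, 135), (33, 107, 26, 136), (34, 106, 28, 136), (35, 105, 26, 135), (36, 106, 25, 135), (37, 106, 25, 135), (38, 104, 25, 13
[... 2215 characters left out ...]
26, 139), (41, 106, 28, 139), (42, 107, 26, 140), (43, 107, 26, 140), (44, 107, 26, 138), (45, 107, 26, 140), (46, 108, 24, 139), (47, 105, 26, 139), (48, 107, 26, 139), (49, 108, 27, 140)]
TR px [330.69763418 156.9239214 ]
154 [46, 48, 48, 49, 48, 48, 50, 50, 47, 48, 50, 48]
155 [47, 48, 47, 47, 47, 49, 48, 48, 48, 48, 47, 52]
156 [49, 47, 45, 48, 47, 47, 46, 46, 48, 48, 46, 46]
157 [46, 46, 44, 49, 45, 46, 47, 49, 47, 46, 46, 48]
158 [46, 47, 47, 49, 45, 44, 47, 48, 45, 46, 48, 47]
159 [46, 49, 46, 47, 46, 46, 47, 47, 45, 44, 47, 48]
160 [48, 46, 45, 46, 46, 45, 49, 46, 48, 47, 46, 46]
161 [47, 48, 48, 46, 48, 46, 47, 46, 46, 47, 46, 46]
162 [47, 47, 49, 45, 48, 47, 48, 46, 46, 46, 46, 47]
```

The raised view confirms it: the shoulder puts the fixed nose 2 mm from BL, and brass reaches TR. The two measured lengths, 288.7 and 306.4 mm, match the ratio of the diagonals seen by camera. The gripper is clear, so I'll hand in.

```bash
python3 -c "
from workcell import *
print(hand_in())"
```

```text
the job is handed in; nothing more can be done
None
```

The frame is out of square: the inside diagonals measured about 289 mm and 306 mm over the noses, and I handed the job in with the rule lying released in the longer one (no verdict was shown). While placing the rule for the short diagonal, its nose came down on a corner connector once, with a 65 N wrist reading, and I lifted it off and re-seated it.

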